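# Open the bolt jar

## Robot

A 6-joint arm with a two-finger parallel gripper is mounted at the origin on a cart in front of the work surface, level with it; the furniture and walls round the work are solid. World frame = base frame: x ahead of the robot, y to its left, z up, the work surface at z = 0. Lengths are in m, angles in rad, forces in N, time in s.
With the tool pointing down it reaches from about 0.3 to 0.775 m from the base axis. Payload 14.6 kg.
Tool frame: the origin (TCP) lies between the finger pads; the fingertips stand ctrl.tip_extent ahead of it and the grasp point (between the pads) lies 3 mm ahead of it (ctrl.tip_extent is the distance from the TCP to the fingertips, in m); z points along the fingers, y is the line along which they close (so a half turn about z gives the same grasp; the last joint's range is limited). The gripper opens to 94 mm and grips with 3 to 60 N. Pads are 16 mm wide; open, the fingers measure 119 mm over their backs; the gripper's body (75 mm by 177 mm) begins 78 mm behind the grasp point.
Start: joints at [1.19, 0.3, 1.521, -0, 1.321, -0.067], TCP at [0.17, 0.523, 0.227] pointing down, gripper open.
Joint ranges: [-3.03, 3.03], [-0.79, 2.21], [0.23, 2.52], [-1.04, 4.18], [0, 3.07], [-2.55, 2.55]. Speed limits (rad/s): [2.22, 2.22, 2.57, 3.14, 3.14, 3.14].

## Interface

Orientations are given as [roll, pitch, yaw] about the fixed x, y, z axes, in that order (R = Rz(yaw) Ry(pitch) Rx(roll)).
In Python, from station import ctrl, eyes gives the robot as it stands. The module is installed in compiled form; this text tells all that it offers.
- The arm moves only by the shell command python3 -m crank 'ROWS' [OPENING] [FORCE]. ROWS is a JSON list of rows, 1 to 10 of them, each of 6 numbers: dx, dy, dz in m, then a rotation vector rx, ry, rz in rad; each row shifts and turns the commanded pose from where the row before left it, along the tool's axes as they then stand; what a row does not reach is not made up. A row lasts 1/10 s, in which the tool goes at most 0.05 m and 0.15 rad, less where a joint would pass 70% of its speed; a pose out of reach is approached as far as the arm can. OPENING is the finger opening in m, set as the command begins (- or left out keeps the last). The fingers move at their own pace and stop on an object; FORCE is the grip in N (left out, the last holds). Time passes only in rows, so rows that do not move let the fingers close. It prints the time, the measured TCP pose, the force, the opening and the grip force at its end.
- ctrl.get_obs(): the state, without advancing time (a new reading comes with each control period).
- eyes.camera(name): name is "side" or "top" or "wrist"; returns a dict with "pixels" (480x640x3 uint8, blue, green, red), "fx", "fy", "cx", "cy" (pixels), "extrinsics" (4x4, takes a point from camera to world coordinates). Camera axes: x right, y up, looking along -z (the intrinsics and any distortion apply to the point x, -y, -z); pixel columns grow to the right and rows downward; lengths in m; the calibration is good to about 2 mm. A picture is of the moment at which its call begins. There is no depth.
- ctrl.hand_in(): hands the job in; it is judged then, once.
The state is a dict: "time_s": time; "qpos": joint angles; "joint_vel": joint speeds; "tau": joint torques, N m; "ee_pos": TCP position; "eef_rot": TCP orientation; "force": force on the tool from outside, world axes, zero at the start; "moment": the same for the moment, N m; "grip_width": finger opening in m; "grip_force": force on a finger pad.
Only numpy, scipy, OpenCV 4.12 (cv2) and the standard library are available. Lean on these libraries where they do the work, as an engineer would, in place of code of your own. Each camera call takes 0.05 s, during which the arm holds its last target. There are 200 camera calls.

## Task

I need bolts from the jar with the red screw lid. With the jar left standing in its wooden block, unscrew the red lid until it comes free, lift it off, and set it down gently - not dropped - in the round steel dish, flat, with its top side up. Leave the yellow-lidded jar and the dish where they are.

Things in the scene. Friction and masses are not known exactly. Their poses are not given: they have to be found in the camera images.
- red_lid: red ribbed screw lid of the bolt jar, a loose part: 64 mm across, 31 mm high, closed flat top, hollow below. Origin on its axis at the lower edge of its skirt, z up towards its top. At the start it is screwed tight on the jar. Right-hand thread: it opens anticlockwise seen from above (positive about z), rises 16 mm per full turn and is free after about 290 degrees (5.1 rad).
- lid_top (a point): centre of the red lid's top, 31 mm above the lid's origin. A springy seal makes the first eighth of a turn stiff (about 0.2 N m); then the lid turns lightly. Once free it has risen 13 mm, its skirt still overlaps the neck by 12 mm, and it lifts straight up; turning further than needed does no harm.
- bolt_jar: clear square jar full of steel bolts, 70 x 70 x 118 mm, 0.4 to 0.85 kg, loose in a pocket of the block. Origin at the centre of its underside. Body and shoulder end at 85 mm, then a round neck, 44 mm across (53 mm over the thread), rim at 118 mm. The closed lid's skirt ends about 93 mm and its top about 124 mm above this origin: 8 mm of neck shows below the lid.
- washer_jar: the same clear jar full of brass washers, with a yellow lid that stays shut (124 mm high over all), loose in the other pocket. Origin at the centre of its underside. A bystander.
- jar_block: light wooden block, 112 x 272 x 50 mm, screwed to the bench; origin at the centre of its underside, long side along its own y. Two square pockets 73 mm wide, floor 12 mm above the underside, centred 66 mm either side of the middle along y; they keep the square jars from turning. Which jar stands in which pocket varies.
- parts_dish: round shallow steel dish, loose, 0.5 kg, 162 mm across the rim, 24 mm high, flat inner floor about 125 mm across lying 5 mm above its origin; origin at the centre of its underside.
Not all that is in view belongs to the job. What is shaped like the bolt_jar but pink is not meant.

How it is judged:
By the outcome, as a careful person would: the job done as asked, in the order asked, and still so for the second after the job is handed in, with the robot touching nothing.
It also fails if it takes over 67 s, if anything falls off the work surface, if the arm or the gripper's body presses on something with over 40 N, if the wrist force passes 120 N, or if a joint passes its speed limit or range.

## Working session

There is one attempt and no reset: what is moved stays moved. The work goes in short steps, Python scripts to look and compute and a shell command to move; the robot and the scene stay as the last step left them, time stands still between calls to the robot, and variables do not carry over. Pictures are saved under pics/ and viewed, at most 10 in all, crops included, and the job is handed in when it is done.

```bash
mkdir -p pics
cat > h.py <<'E'
import numpy as np, cv2, json
from station import ctrl, eyes
def snap(n,f):
    c=eyes.camera(n); cv2.imwrite(f'pics/{f}.png',c['pixels'])
    np.savez(f'pics/{f}.npz',K=[c['fx'],c['fy'],c['cx'],c['cy']],E=c['extrinsics']); 
    print({k:v for k,v in c.items() if k not in('pixels','extrinsics')}); return c
def ray(f,u,v):
    d=np.load(f'pics/{f}.npz'); fx,fy,cx,cy=d['K']; E=d['E']
    r=E[:3,:3]@np.array([(u-cx)/fx,-(v-cy)/fy,-1]); return E[:3,3],r/np.linalg.norm(r)
def proj(f,p):
    d=np.load(f'pics/{f}.npz'); fx,fy,cx,cy=d['K']; E=d['E']
    q=E[:3,:3].T@(np.array(p)-E[:3,3]); return (cx-fx*q[0]/q[2], cy+fy*q[1]/q[2])
def onz(f,u,v,z):
    o,r=ray(f,u,v); return o+r*(z-o[2])/r[2]
def tri(obs):
    A=np.zeros((3,3));b=np.zeros(3);L=[]
    for f,u,v in obs:
        o,r=ray(f,u,v);P=np.eye(3)-np.outer(r,r);A+=P;b+=P@o;L.append((o,r))
    p=np.linalg.solve(A,b); print(p,'resid mm',[round(1e3*np.linalg.norm((np.eye(3)-np.outer(r,r))@(p-o)),1) for o,r in L]); return p
E
python3 - <<'E'
from h import *
a=snap('top','top0');b=snap('side','side0')
print(ctrl.tip_extent, ctrl.get_obs())
print(a['extrinsics'],b['extrinsics'])
E
```

```text
{'fx': 488.904664105953, 'fy': 488.904664105953, 'cx': 318.5497901894387, 'cy': 241.96648762878948}
{'fx': 560.6959319709496, 'fy': 560.6959319709496, 'cx': 320.77533157270227, 'cy': 235.19282566942724}
0.022 {'time_s': 0.1, 'qpos': array([ 1.19039453e+00,  3.00401648e-01,  1.52150536e+00, -1.79441926e-05,
        1.32071019e+00, -6.65669470e-02]), 'joint_vel': array([-0.00174751, -0.00148737, -0.00095379, -0.00158211, -0.00247277,
        0.00089862]), 'tau': array([-2.91659535e-04, -5.32643223e+01, -3.53283656e+01,  7.08980835e-02,
        2.34482624e-02, -7.94925973e-05]), 'ee_pos': array([0.16970084, 0.52294344, 0.22695645]), 'eef_rot': array([-3.14056923e+00, -5.08072761e-05,  2.82776223e+00]), 'force': array([-0.03807447, -0.89362508, -0.53777365]), 'moment': array([ 0.01390367,  0.02689474, -0.02917009]), 'grip_force': 0.0, 'grip_width': 0.09427851288322595}
[[ 0.00104519  0.98535157 -0.17053211  0.34026501]
 [-0.99969506 -0.00317776 -0.02448858 -0.19001136]
 [-0.02467177  0.1705057   0.98504777  1.00996017]
 [ 0.          0.          0.          1.        ]] [[-0.96494785  0.10914374 -0.23866982  0.28909498]
 [-0.26149507 -0.32268115  0.90966873  0.6446679 ]
 [ 0.0222704   0.94019387  0.33991104  0.41912275]
 [ 0.          0.          0.          1.        ]]
```

View pics/top0.png

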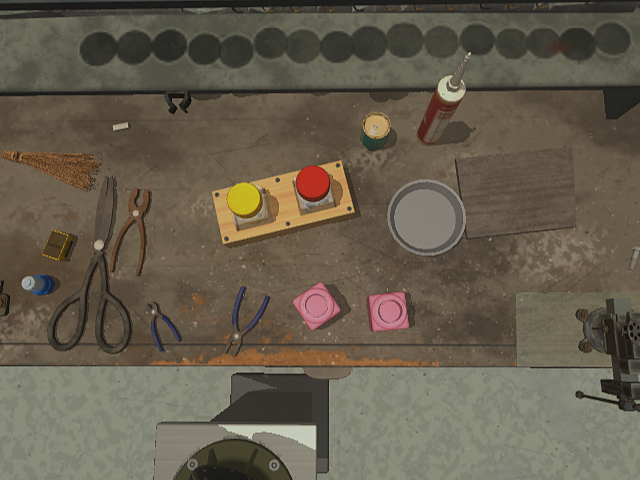

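View pics/side0.png

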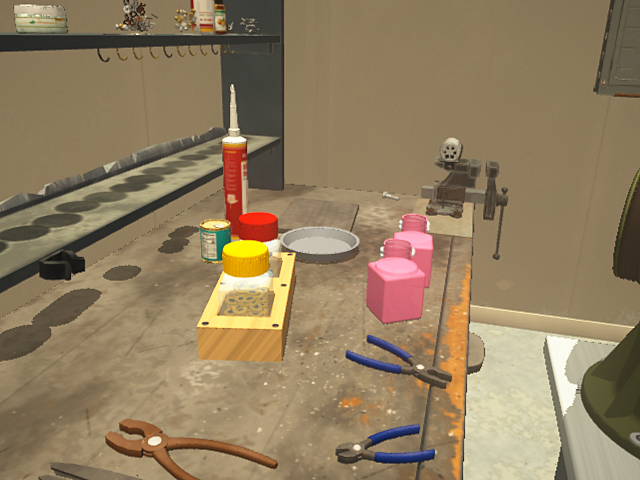

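Top view: the yellow lid is at about (245,200), the red lid at (313,183), the dish at (427,217), the pink jars at (316,306) and (389,311), and the cartridge at (440,110). 

Side view: the yellow lid is at (246,258), the red lid at (258,227), and the dish at (319,244). Candidates for the bolt jar are the red-lidded jar in the block and the two pink jars. The red-lidded one fits, because it has a red ribbed lid, stands in the block and is clear. I'll confirm this in an enlarged crop.

Run:
```python
from h import *
a=cv2.imread('pics/top0.png')[140:270,200:480]; b=cv2.imread('pics/side0.png')[190:370,180:380]
A=cv2.resize(a,None,fx=2.8,fy=2.8,interpolation=cv2.INTER_CUBIC)
B=cv2.resize(b[:60],None,fx=3.9,fy=3.9,interpolation=cv2.INTER_CUBIC)
im=np.zeros((A.shape[0]+B.shape[0],800,3),np.uint8); im[:A.shape[0],:A.shape[1]]=A; im[A.shape[0]:,:B.shape[1]]=B
cv2.imwrite('pics/crop1.png',im); print(im.shape,A.shape)
# colour blobs
for n in('top0','side0'):
    i=cv2.imread(f'pics/{n}.png'); h=cv2.cvtColor(i,cv2.COLOR_BGR2HSV)
    for nm,m in(('red',((h[...,0]<6)|(h[...,0]>175))&(h[...,1]>180)&(h[...,2]>90)),('yel',(h[...,0]>22)&(h[...,0]<32)&(h[...,1]>200)&(h[...,2]>120))):
        k,l,s,c=cv2.connectedComponentsWithStats(m.astype(np.uint8))
        print(n,nm,[(s[j].tolist(),c[j].round(1).tolist()) for j in range(1,k) if s[j,4]>300])
```

```text
(598, 800, 3) (364, 784, 3)
top0 red [([296, 166, 34, 33, 853], [312.2, 181.7])]
top0 yel [([227, 183, 33, 32, 811], [243.1, 198.3])]
side0 red [([223, 148, 55, 94, 2258], [244.4, 204.2])]
side0 yel [([223, 240, 45, 18, 621], [244.9, 248.6])]
```

View pics/crop1.png

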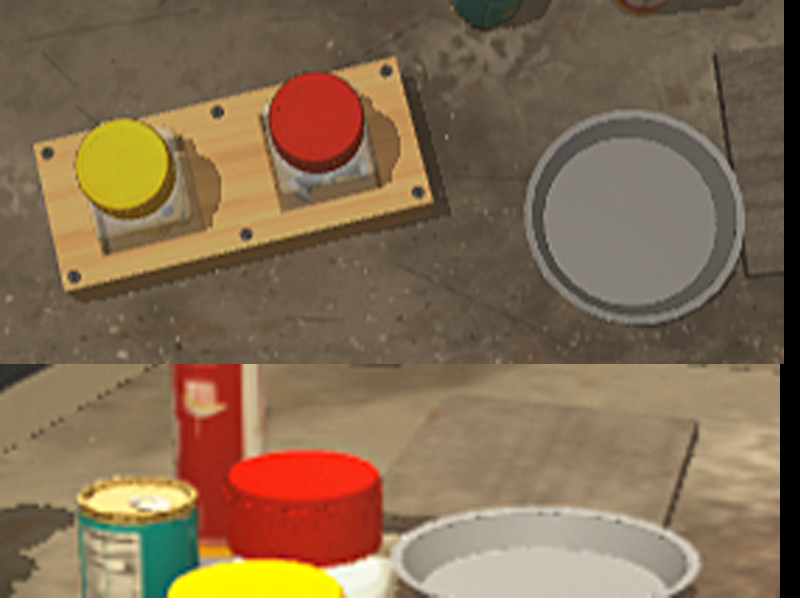

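The crop shows a red ribbed lid on a clear jar with grey contents, in the right-hand pocket (top px ≈ (313.0,181.8), side px ≈ (257.9,219.2)). This is the jar meant. The dish rim centre is at about (426.6,217.5) in the top view.

Run:
```python
from h import *
print('lid');p=tri([('top0',313.0,181.8),('side0',257.9,219.2)])
sc=[(47,153),(386,71),(417,192),(73,276)]
S=[onz('top0',200+x/2.8,140+y/2.8,.05) for x,y in sc]; print(np.round(S,4), np.mean(S,0))
d=(S[0]-S[1])+(S[3]-S[2]); y=np.arctan2(-d[0],d[1]); print('yaw',y, 'pred red', np.mean(S,0)[:2]-0.066*np.array([-np.sin(y),np.cos(y)]))
print('yel', onz('top0',200+124/2.8,140+162/2.8,.136))
print('dish rim',onz('top0',426.6,217.5,.024), 'floor', onz('top0',200+629/2.8,140+223/2.8,.005))
c=onz('top0',426.6,217.5,.024)
for a in np.arange(0,6.3,.785): print(np.round(proj('side0',c+.081*np.array([np.cos(a),np.sin(a),0])),1),end=' ')
o=ctrl.get_obs();print(o['ee_pos'])
```

```text
lid
[ 0.60508981 -0.15787481  0.13444489] resid mm [np.float64(0.2), np.float64(0.2)]
[[ 0.605   0.0414  0.05  ]
 [ 0.6655 -0.2055  0.05  ]
 [ 0.5745 -0.2273  0.05  ]
 [ 0.514   0.0194  0.05  ]] [ 0.58973539 -0.09300207  0.05      ]
yaw 0.2404278653225517 pred red [ 0.60545119 -0.15710365]
yel [ 0.57485436 -0.03071757  0.136     ]
dish rim [ 0.56123331 -0.38741845  0.024     ] floor [ 0.56092158 -0.38698264  0.005     ]
[282.2 235.2] [284.2 245.9] [308.8 253.6] [341.  252.7] [359.2 244. ] [353.6 233.6] [330.  227.2] [301.4 227.7] [282.2 235.1] [0.16970084 0.52294344 0.22695645]
```

```bash
cat >> h.py <<'E'
from scipy.spatial.transform import Rotation as Ro
def need(p,yaw=None):
    o=ctrl.get_obs(); R=Ro.from_euler('xyz',o['eef_rot'])
    print('tool d',(R.inv().apply(np.array(p)-o['ee_pos'])).round(4))
    if yaw is not None: print('rot',(R.inv()*Ro.from_euler('xyz',[np.pi,0,yaw])).as_rotvec().round(4))
    print('q',o['qpos'].round(3),'f',o['force'].round(1),'m',o['moment'].round(2),'t',o['time_s'],'ee',o['ee_pos'].round(4),o['eef_rot'].round(3),'w',o['grip_width'],o['grip_force'])
E
python3 -c "
from h import *
need([.605,-.158,.227],-.084)"
R='python3 -m crank'
python3 -m crank '[[-0.0312,-0.0256,0,0,0,0],[-0.0312,-0.0256,0,0,0,0],[-0.0312,-0.0256,0,0,0,0],[-0.0312,-0.0256,0,0,0,0],[-0.0312,-0.0256,0,0,0,0],[-0.0312,-0.0256,0,0,0,0],[-0.0312,-0.0256,0,0,0,0],[-0.0312,-0.0256,0,0,0,0],[-0.0312,-0.0256,0,0,0,0],[-0.0312,-0.0256,0,0,0,0]]' 0.094
python3 -m crank '[[-0.0312,-0.0256,0,0,0,0],[-0.0312,-0.0256,0,0,0,0],[-0.0312,-0.0256,0,0,0,0],[-0.0312,-0.0256,0,0,0,0],[-0.0312,-0.0256,0,0,0,0],[-0.0312,-0.0256,0,0,0,0],[-0.0312,-0.0256,0,0,0,0],[-0.0312,-0.0256,0,0,0,0],[-0.0312,-0.0256,0,0,0,0],[0,0,0,0,0,0]]'
python3 -c "
from h import *
need([.605,-.158,.227],-.084)"
```

```text
tool d [-6.242e-01 -5.133e-01  5.000e-04]
rot [-2.0000e-04  1.5000e-03  2.9118e+00]
q [ 1.19   0.3    1.522 -0.     1.321 -0.067] f [-0.  -0.9 -0.5] m [ 0.01  0.03 -0.03] t 0.1 ee [0.1697 0.5229 0.227 ] [-3.141 -0.     2.828] w 0.09427851288322595 0.0
time_s: 1.1
ee_pos: [0.388, 0.1818, 0.2274]
eef_rot: [-3.142, -0.0, 2.828]
force: [0.1, 0.3, 0.2]
grip_width: 0.0939
grip_force: 0.0
time_s: 2.1
ee_pos: [0.5844, -0.1259, 0.2261]
eef_rot: [-3.141, -0.001, 2.825]
force: [0.4, 0.5, 0.7]
grip_width: 0.0941
grip_force: 0.0
tool d [-0.0295 -0.0241 -0.0009]
rot [-2.0000e-03  4.0000e-04  2.9086e+00]
q [-0.273  0.409  1.377 -0.     1.357 -1.527] f [0.4 0.5 0.7] m [ 0.   -0.01 -0.02] t 2.1 ee [ 0.5844 -0.1259  0.2261] [-3.141e+00 -1.000e-03  2.825e+00] w 0.0941295823079104 0.0
```

```bash
python3 -m crank '[[-0.0295,-0.0241,0,0,0,0],[0,0,0,0,0,0.15],[0,0,0,0,0,0.15],[0,0,0,0,0,0.15],[0,0,0,0,0,0.15],[0,0,0,0,0,0.15],[0,0,0,0,0,0.15],[0,0,0,0,0,0.15],[0,0,0,0,0,0.15],[0,0,0,0,0,0.15]]'
python3 -m crank '[[0,0,0,0,0,0.15],[0,0,0,0,0,0.15],[0,0,0,0,0,0.15],[0,0,0,0,0,0.15],[0,0,0,0,0,0.15],[0,0,0,0,0,0.15],[0,0,0,0,0,0.15],[0,0,0,0,0,0.15],[0,0,0,0,0,0.15],[0,0,0,0,0,0.15]]'
python3 -m crank '[[0,0,0,0,0,0],[0,0,0,0,0,0]]'
python3 -c "
from h import *
c=snap('wrist','wr1');print(c['extrinsics'].round(3))
need([.605,-.158,.127],-.05)
print(proj('wr1',[.605,-.158,.1345]))
i=c['pixels'];h=cv2.cvtColor(i,cv2.COLOR_BGR2HSV);m=((h[...,0]<6)|(h[...,0]>175))&(h[...,1]>150)
k,l,s,cc=cv2.connectedComponentsWithStats(m.astype(np.uint8));print([(s[j].tolist(),cc[j]) for j in range(1,k) if s[j,4]>300])"
```

```text
time_s: 3.1
ee_pos: [0.6038, -0.1538, 0.2272]
eef_rot: [-3.141, -0.0, 1.472]
force: [0.1, -0.6, 0.3]
grip_width: 0.094
grip_force: 0.0
time_s: 4.1
ee_pos: [0.6038, -0.1538, 0.2272]
eef_rot: [-3.141, 0.001, -0.028]
force: [0.6, -1.2, 0.5]
grip_width: 0.0945
grip_force: 0.0
time_s: 4.3
ee_pos: [0.604, -0.1541, 0.2273]
eef_rot: [-3.141, 0.0, -0.017]
force: [0.3, -0.4, 1.0]
grip_width: 0.094
grip_force: 0.0
{'fx': 333.4720161602865, 'fy': 333.4720161602865, 'cx': 320.9924676501698, 'cy': 239.50598219065938}
[[-0.017  0.966  0.257  0.678]
 [-1.    -0.017 -0.004 -0.155]
 [ 0.    -0.257  0.967  0.386]
 [ 0.     0.     0.     1.   ]]
tool d [0.0011 0.0038 0.1004]
rot [-0.0001  0.0003  0.0324]
q [-0.309  0.466  1.294  0.     1.382  1.28 ] f [0.2 0.  0.2] m [-0.01  0.13 -0.03] t 4.35 ee [ 0.604  -0.1542  0.2274] [-3.141  0.    -0.018] w 0.0940109532837361 0.0
(np.float64(326.11936297434573), np.float64(247.43806497162967))
[([537, 15, 103, 84, 4119], array([591.5418791 ,  59.64287448])), ([284, 203, 79, 82, 5110], array([322.87925636, 243.6111546 ]))]
```

View pics/wr1.png

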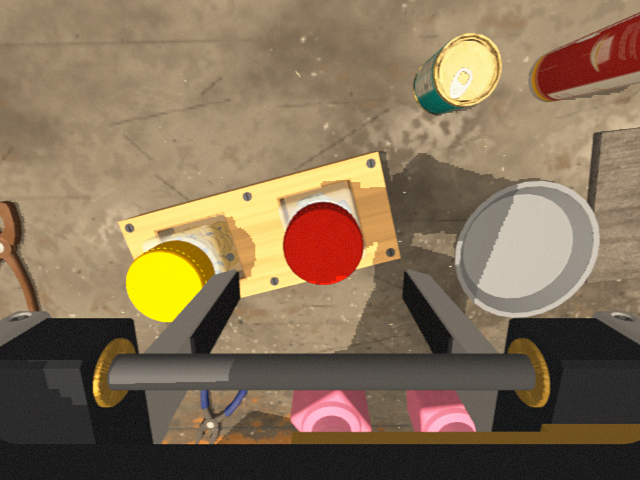

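The wrist view shows the red lid top centred at about (323.5,245), the dish at (527,248), and the fingers either side at about (238,275) and (405,275). Next I'll refine the lid position with three views.

```bash
python3 -c "
from h import *
p=tri([('top0',313.0,181.8),('side0',257.9,219.2),('wr1',323.5,244.8)])
tri([('wr1',323.5,244.8),('top0',313.0,181.8)])
print(onz('wr1',527.5,248,.024))
need([p[0],p[1],.127])"
```

```text
[ 0.60573817 -0.15715511  0.13401749] resid mm [np.float64(0.7), np.float64(1.2), np.float64(1.7)]
[ 0.60628416 -0.15683938  0.13109266] resid mm [np.float64(0.9), np.float64(0.9)]
[ 0.56816454 -0.38678439  0.024     ]
tool d [0.0018 0.003  0.1004]
q [-0.309  0.466  1.294  0.     1.382  1.28 ] f [0.2 0.  0.2] m [-0.01  0.13 -0.03] t 4.35 ee [ 0.604  -0.1542  0.2274] [-3.141  0.    -0.018] w 0.0940109532837361 0.0
```

```bash
python3 -m crank '[[0.002,0.003,0.02,0,0,0],[0,0,0.02,0,0,0],[0,0,0.02,0,0,0],[0,0,0.02,0,0,0],[0,0,0.01,0,0,0],[0,0,0.01,0,0,0],[0,0,0,0,0,0]]'
python3 -m crank '[[0,0,0,0,0,0],[0,0,0,0,0,0],[0,0,0,0,0,0],[0,0,0,0,0,0],[0,0,0,0,0,0],[0,0,0,0,0,0],[0,0,0,0,0,0],[0,0,0,0,0,0]]' 0.05 30
python3 -c "
from h import *
need([.606,-.157,.127])"
```

```text
time_s: 5.05
ee_pos: [0.6057, -0.1574, 0.1266]
eef_rot: [-3.141, 0.001, -0.021]
force: [0.3, -0.3, 0.5]
grip_width: 0.094
grip_force: 0.0
time_s: 5.85
ee_pos: [0.6062, -0.1574, 0.1278]
eef_rot: [-3.142, -0.001, -0.022]
force: [0.7, 4.4, 6.0]
grip_width: 0.0637
grip_force: 30.0
tool d [-0.0002 -0.0004  0.0008]
q [-0.313  0.559  1.393  0.     1.189  1.28 ] f [0.7 4.4 6. ] m [ 0.73  0.09 -0.03] t 5.85 ee [ 0.6062 -0.1574  0.1278] [-3.142e+00 -1.000e-03 -2.200e-02] w 0.06371270722772947 30.000867247581482
```

```bash
python3 -m crank '[[0,0,-0.00025,0,0,-0.1],[0,0,-0.00025,0,0,-0.1],[0,0,-0.00025,0,0,-0.1],[0,0,-0.00025,0,0,-0.1],[0,0,-0.00025,0,0,-0.1],[0,0,-0.00025,0,0,-0.1],[0,0,-0.00025,0,0,-0.1],[0,0,-0.00025,0,0,-0.1],[0,0,-0.00025,0,0,-0.1],[0,0,-0.00025,0,0,-0.1]]'
python3 -c "
from h import *
need([.606,-.157,.130])"
```

```text
time_s: 6.85
ee_pos: [0.6058, -0.1577, 0.1294]
eef_rot: [-3.141, 0.0, 0.982]
force: [1.3, 1.6, -0.8]
grip_width: 0.0636
grip_force: 30.0
tool d [ 0.0007 -0.0002 -0.0006]
q [-0.313  0.557  1.392 -0.     1.193  0.276] f [ 1.3  1.6 -0.8] m [ 0.17 -0.04 -0.02] t 6.85 ee [ 0.6058 -0.1577  0.1294] [-3.141  0.     0.982] w 0.06364237084553144 29.998219104018062
```

```bash
python3 -m crank '[[0,0,-0.00038,0,0,-0.15],[0,0,-0.00038,0,0,-0.15],[0,0,-0.00038,0,0,-0.15],[0,0,-0.00038,0,0,-0.15],[0,0,-0.00038,0,0,-0.15],[0,0,-0.00038,0,0,-0.15],[0,0,-0.00038,0,0,-0.15],[0,0,-0.00038,0,0,-0.15],[0,0,-0.00038,0,0,-0.15]]'
python3 -m crank '[[0,0,-0.00038,0,0,-0.15],[0,0,-0.00038,0,0,-0.15],[0,0,-0.00038,0,0,-0.15],[0,0,-0.00038,0,0,-0.15],[0,0,-0.00038,0,0,-0.15],[0,0,-0.00038,0,0,-0.15],[0,0,-0.00038,0,0,-0.15],[0,0,-0.00038,0,0,-0.15],[0,0,0,0,0,0]]'
python3 -c "
from h import *
need([.606,-.157,.130])
snap('side','side1')
i=cv2.imread('pics/side1.png')[160:310,160:360];cv2.imwrite('pics/c2.png',cv2.resize(i,None,fx=4,fy=4,interpolation=cv2.INTER_CUBIC))"
```

```text
time_s: 7.75
ee_pos: [0.6058, -0.1576, 0.1328]
eef_rot: [-3.141, -0.001, 2.334]
force: [0.8, 1.8, -1.9]
grip_width: 0.0636
grip_force: 30.0
time_s: 8.65
ee_pos: [0.6058, -0.1576, 0.1359]
eef_rot: [3.141, -0.001, -2.753]
force: [-0.1, 1.2, -0.3]
grip_width: 0.0635
grip_force: 30.0
tool d [-0.0005  0.0005  0.0059]
q [-0.313  0.55   1.386 -0.     1.206 -2.272] f [-0.1  1.2 -0.3] m [0.29 0.11 0.02] t 8.65 ee [ 0.6058 -0.1576  0.1359] [ 3.141e+00 -1.000e-03 -2.753e+00] w 0.06353502685191488 29.99821314588189
{'fx': 560.6959319709496, 'fy': 560.6959319709496, 'cx': 320.77533157270227, 'cy': 235.19282566942724}
```

View pics/c2.png

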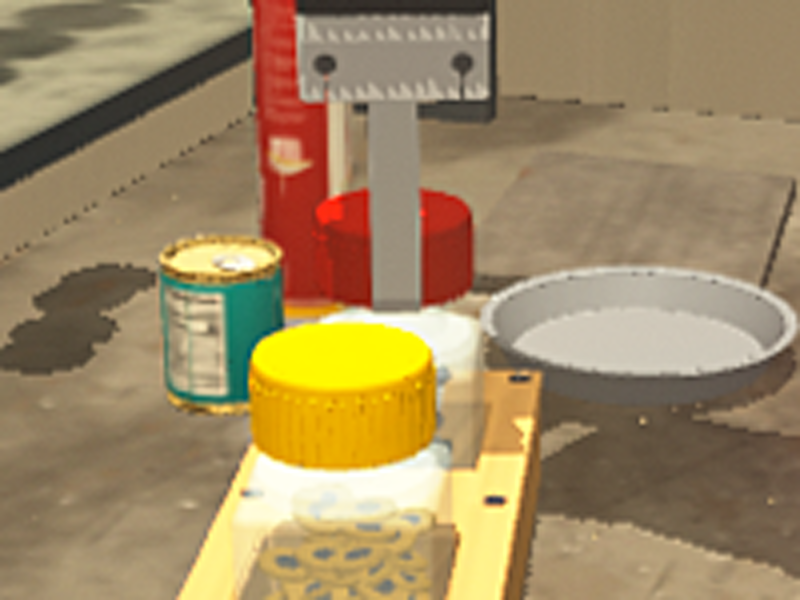

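The side crop shows the lid about 5 px (≈9 mm) higher, at crop px (395,210). It has really turned, and the jar is still seated. Release, turn back and regrip.

```bash
python3 -m crank '[[0,0,0,0,0,0],[0,0,0,0,0,0],[0,0,0,0,0,0],[0,0,0,0,0,0],[0,0,0,0,0,0],[0,0,0,0,0,0]]' 0.094
python3 -m crank '[[0,0,0,0,0,0.15],[0,0,0,0,0,0.15],[0,0,0,0,0,0.15],[0,0,0,0,0,0.15],[0,0,0,0,0,0.15],[0,0,0,0,0,0.15],[0,0,0,0,0,0.15],[0,0,0,0,0,0.15],[0,0,0,0,0,0.15],[0,0,0,0,0,0.15]]'
python3 -m crank '[[0,0,0,0,0,0.15],[0,0,0,0,0,0.15],[0,0,0,0,0,0.15],[0,0,0,0,0,0.15],[0,0,0,0,0,0.15],[0,0,0,0,0,0.15],[0,0,0,0,0,0.15],[0,0,0,0,0,0.15],[0,0,0,0,0,0.15],[0,0,0,0,0,0]]'
python3 -m crank '[[0,0,0,0,0,0],[0,0,0,0,0,0],[0,0,0,0,0,0],[0,0,0,0,0,0],[0,0,0,0,0,0],[0,0,0,0,0,0],[0,0,0,0,0,0],[0,0,0,0,0,0]]' 0.05 30
python3 -c "
from h import *
need([.606,-.157,.136])"
```

```text
time_s: 9.3
ee_pos: [0.6061, -0.1576, 0.1364]
eef_rot: [-3.142, 0.0, -2.756]
force: [1.2, 0.5, 0.2]
grip_width: 0.0938
grip_force: 0.0
time_s: 10.3
ee_pos: [0.606, -0.1576, 0.1364]
eef_rot: [-3.142, 0.0, 2.021]
force: [-0.5, 0.3, 0.3]
grip_width: 0.0941
grip_force: 0.0
time_s: 11.3
ee_pos: [0.606, -0.1576, 0.1364]
eef_rot: [3.142, -0.0, 0.675]
force: [-0.5, 0.2, 0.1]
grip_width: 0.0942
grip_force: 0.0
time_s: 12.1
ee_pos: [0.606, -0.1576, 0.1364]
eef_rot: [-3.142, 0.0, 0.678]
force: [0.6, 0.4, -1.2]
grip_width: 0.0639
grip_force: 29.7
tool d [ 0.0003 -0.0005  0.0004]
q [-0.313  0.55   1.386 -0.     1.206  0.58 ] f [ 0.6  0.4 -1.2] m [-0.12  0.1   0.08] t 12.1 ee [ 0.606  -0.1576  0.1364] [-3.142  0.     0.678] w 0.0639345698691394 29.72482378478162
```

```bash
python3 -m crank '[[0,0,-0.00038,0,0,-0.15],[0,0,-0.00038,0,0,-0.15],[0,0,-0.00038,0,0,-0.15],[0,0,-0.00038,0,0,-0.15],[0,0,-0.00038,0,0,-0.15],[0,0,-0.00038,0,0,-0.15],[0,0,-0.00038,0,0,-0.15]]'
python3 -m crank '[[0,0,-0.00038,0,0,-0.15],[0,0,-0.00038,0,0,-0.15],[0,0,-0.00038,0,0,-0.15],[0,0,-0.00038,0,0,-0.15],[0,0,-0.00038,0,0,-0.15],[0,0,-0.0002,0,0,-0.15],[0,0,-0.0002,0,0,-0.15],[0,0,0,0,0,-0.1],[0,0,0,0,0,0]]'
python3 -m crank '[[0,0,-0.002,0,0,0],[0,0,-0.002,0,0,0],[0,0,-0.002,0,0,0]]'
python3 -c "
from h import *
need([.606,-.157,.136])"
```

```text
time_s: 12.8
ee_pos: [0.6061, -0.1575, 0.1391]
eef_rot: [3.141, -0.0, 1.734]
force: [2.2, 0.8, -1.0]
grip_width: 0.0643
grip_force: 29.7
time_s: 13.7
ee_pos: [0.6064, -0.1573, 0.1418]
eef_rot: [3.141, 0.001, 2.88]
force: [0.9, 1.9, 2.5]
grip_width: 0.0641
grip_force: 29.8
time_s: 14.0
ee_pos: [0.6059, -0.1576, 0.1473]
eef_rot: [-3.142, -0.001, 2.876]
force: [1.2, 1.6, -2.7]
grip_width: 0.0643
grip_force: 29.7
tool d [0.0001 0.0006 0.0113]
q [-0.313  0.539  1.376 -0.     1.227 -1.618] f [ 1.2  1.6 -2.7] m [ 0.11 -0.15  0.01] t 14.0 ee [ 0.6059 -0.1576  0.1473] [-3.142e+00 -1.000e-03  2.876e+00] w 0.06434865772847506 29.708625800558366
```

```bash
python3 -m crank '[[0,0,-0.005,0,0,0],[0,0,-0.005,0,0,0],[0,0,-0.005,0,0,0],[0,0,-0.01,0,0,0],[0,0,-0.015,0,0,0],[0,0,-0.02,0,0,0],[0,0,-0.02,0,0,0],[0,0,0,0,0,0]]'
python3 -c "
from h import *
need([.561,-.387,.227])
print(onz('top0',428,138,0))
snap('side','side2')
i=cv2.imread('pics/side2.png')[100:280,160:400];cv2.imwrite('pics/c3.png',cv2.resize(i,None,fx=3,fy=3,interpolation=cv2.INTER_CUBIC))"
```

```text
time_s: 14.8
ee_pos: [0.607, -0.1579, 0.2313]
eef_rot: [-3.141, 0.006, 2.878]
force: [0.1, 0.1, -0.4]
grip_width: 0.0643
grip_force: 29.7
tool d [-0.0154 -0.2332  0.0044]
q [-0.313  0.469  1.281 -0.     1.387 -1.62 ] f [ 0.1  0.1 -0.4] m [ 0.02 -0.01  0.03] t 14.8 ee [ 0.607  -0.1579  0.2313] [-3.141  0.006  2.878] w 0.06433849257101834 29.718438092968427
[ 0.74274404 -0.40166005  0.        ]
{'fx': 560.6959319709496, 'fy': 560.6959319709496, 'cx': 320.77533157270227, 'cy': 235.19282566942724}
```

View pics/c3.png

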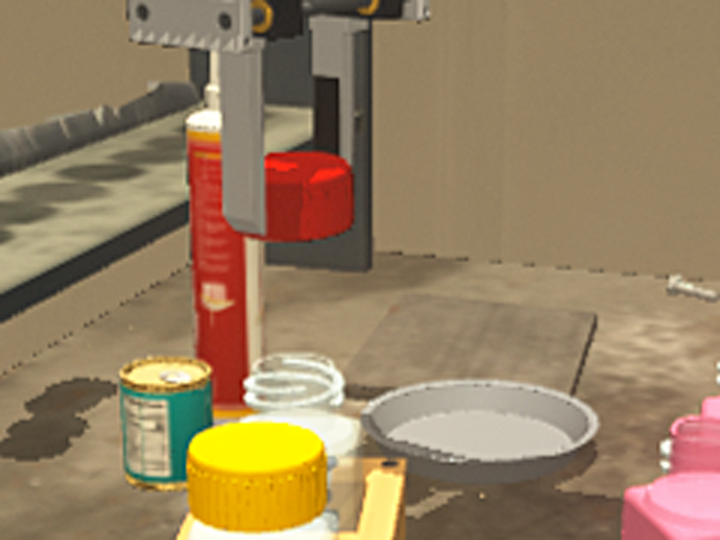

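Side crop: the lid is held level in the fingers at crop px (305,195). The bare neck at (295,385) is standing in the block, and the dish at (480,428) is undisturbed. Next, over to the dish.

```bash
python3 -m crank '[[-0.0022,-0.0333,0,0,0,0],[-0.0022,-0.0333,0,0,0,0],[-0.0022,-0.0333,0,0,0,0],[-0.0022,-0.0333,0,0,0,0],[-0.0022,-0.0333,0,0,0,0],[-0.0022,-0.0333,0,0,0,0],[-0.0022,-0.0333,0,0,0,0],[0,0,0,0,0,0],[0,0,0,0,0,0]]'
python3 -m crank '[[0,0,0.025,0,0,0],[0,0,0.025,0,0,0],[0,0,0.025,0,0,0],[0,0,0.025,0,0,0],[0,0,0.025,0,0,0],[0,0,0.02,0,0,0],[0,0,0.02,0,0,0],[0,0,0.01,0,0,0],[0,0,0,0,0,0],[0,0,0,0,0,0]]'
python3 -c "
from h import *
need([.561,-.387,.0275])"
```

```text
time_s: 15.75
ee_pos: [0.5597, -0.3868, 0.2261]
eef_rot: [3.141, -0.002, 2.877]
force: [-0.2, 0.1, -0.3]
grip_width: 0.0646
grip_force: 29.7
time_s: 16.75
ee_pos: [0.5606, -0.3863, 0.0532]
eef_rot: [-3.141, 0.001, 2.878]
force: [0.0, 0.6, -0.5]
grip_width: 0.0639
grip_force: 29.7
tool d [-0.0005 -0.0005  0.0257]
q [-0.657  0.759  1.251  0.     1.131 -1.965] f [ 0.   0.6 -0.5] m [ 0.01 -0.01  0.  ] t 16.75 ee [ 0.5606 -0.3863  0.0532] [-3.141e+00  1.000e-03  2.878e+00] w 0.0639296038551853 29.718690004083328
```

```bash
python3 -m crank '[[0,0,0.005,0,0,0],[0,0,0.005,0,0,0],[0,0,0.005,0,0,0],[0,0,0.004,0,0,0],[0,0,0.002,0,0,0],[0,0,0.001,0,0,0],[0,0,0.001,0,0,0],[0,0,0,0,0,0],[0,0,0,0,0,0]]'
python3 -m crank '[[0,0,0.001,0,0,0],[0,0,0.001,0,0,0],[0,0,0,0,0,0]]'
python3 -c "
from h import *
need([.561,-.387,.0275])"
```

```text
time_s: 17.65
ee_pos: [0.5605, -0.3868, 0.0306]
eef_rot: [-3.141, 0.001, 2.878]
force: [-2.9, 1.4, 8.5]
grip_width: 0.0643
grip_force: 29.8
time_s: 17.95
ee_pos: [0.5607, -0.3873, 0.0293]
eef_rot: [-3.141, 0.002, 2.878]
force: [-3.6, 0.6, 12.1]
grip_width: 0.0639
grip_force: 29.9
tool d [-0.0002  0.0004  0.0018]
q [-0.658  0.79   1.259 -0.     1.091 -1.965] f [-3.6  0.6 12.1] m [0.5  0.52 0.09] t 17.95 ee [ 0.5607 -0.3873  0.0293] [-3.141e+00  2.000e-03  2.878e+00] w 0.06388648778649139 29.889366044662893
```

```bash
python3 -c "
from h import *
snap('side','side3')
i=cv2.imread('pics/side3.png')[160:290,240:400];cv2.imwrite('pics/c4.png',cv2.resize(i,None,fx=4.5,fy=4.5,interpolation=cv2.INTER_CUBIC))"
```

```text
{'fx': 560.6959319709496, 'fy': 560.6959319709496, 'cx': 320.77533157270227, 'cy': 235.19282566942724}
```

View pics/c4.png

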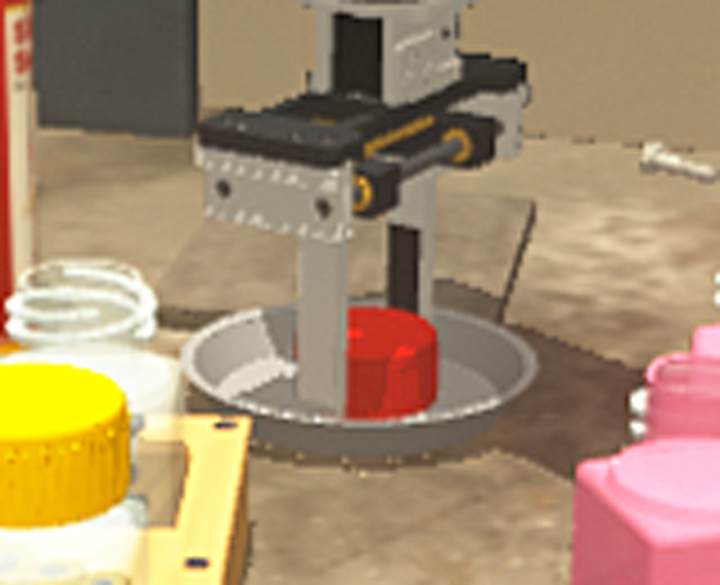

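The lid stands flat on the dish floor at about crop px (375,362), well inside the rim. Ease the load, open, and rise.

```bash
python3 -m crank '[[0,0,-0.001,0,0,0],[0,0,0,0,0,0]]' - 10
python3 -m crank '[[0,0,0,0,0,0],[0,0,0,0,0,0],[0,0,0,0,0,0],[0,0,0,0,0,0],[0,0,0,0,0,0]]' 0.078
python3 -m crank '[[0,0,-0.005,0,0,0],[0,0,-0.01,0,0,0],[0,0,-0.02,0,0,0],[0,0,-0.03,0,0,0],[0,0,-0.04,0,0,0],[0,0,-0.04,0,0,0],[0,0,-0.04,0,0,0],[0,0,0,0,0,0],[0,0,0,0,0,0]]'
python3 - <<'E'
from h import *
snap('top','top4');snap('side','side4');snap('wrist','wr4')
a=cv2.imread('pics/side4.png')[190:370,180:420];a=cv2.resize(a,(400,300))
b=cv2.imread('pics/wr4.png');b=cv2.resize(b,(400,300))
t=cv2.resize(cv2.imread('pics/top4.png')[140:290,200:500],(600,300))
im=np.zeros((600,800,3),np.uint8);im[:300,:400]=a;im[:300,400:]=b;im[300:,:600]=t
cv2.imwrite('pics/c5.png',im)
E
```

```text
time_s: 18.2
ee_pos: [0.5603, -0.3869, 0.0289]
eef_rot: [-3.141, 0.001, 2.878]
force: [0.0, -0.5, 4.5]
grip_width: 0.0641
grip_force: 10.0
time_s: 18.7
ee_pos: [0.5601, -0.3866, 0.0283]
eef_rot: [3.142, -0.0, 2.878]
force: [-0.3, 0.5, -0.1]
grip_width: 0.078
grip_force: 0.0
time_s: 19.6
ee_pos: [0.5602, -0.3867, 0.2148]
eef_rot: [-3.141, 0.002, 2.878]
force: [0.0, -0.3, -0.7]
grip_width: 0.0783
grip_force: 0.0
{'fx': 488.904664105953, 'fy': 488.904664105953, 'cx': 318.5497901894387, 'cy': 241.96648762878948}
{'fx': 560.6959319709496, 'fy': 560.6959319709496, 'cx': 320.77533157270227, 'cy': 235.19282566942724}
{'fx': 333.4720161602865, 'fy': 333.4720161602865, 'cx': 320.9924676501698, 'cy': 239.50598219065938}
```

View pics/c5.png

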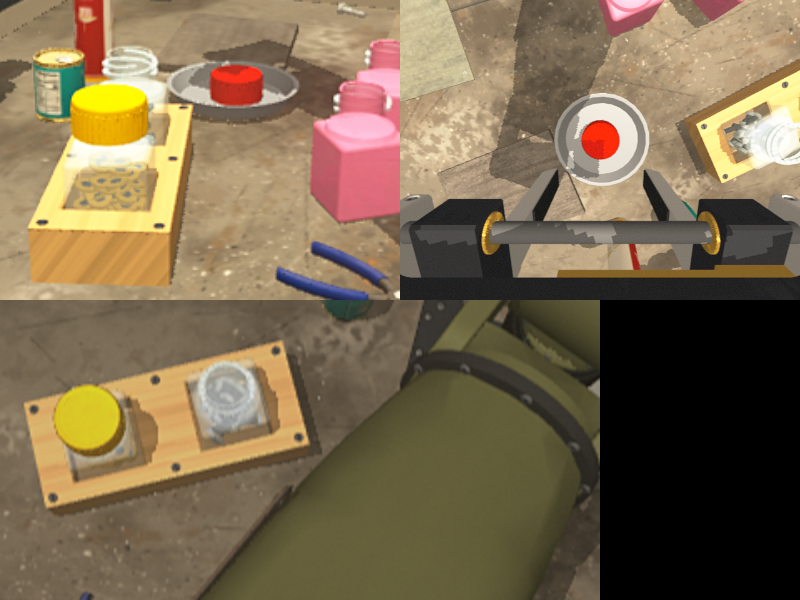

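The lid lies flat, top up, near the middle of the dish (side (237,85), wrist (600,140)). The bolt jar is still standing in its pocket, and the yellow-lidded jar and dish haven't moved. Handing in.

```bash
python3 -c "
from station import ctrl
print(ctrl.hand_in())"
```

```text
the job is handed in; nothing more can be done
None
```

The red lid is unscrewed and lies flat, top side up, in the steel dish; the bolt jar is still standing in its block, the yellow-lidded jar and the dish look unmoved, and the job was handed in at about 20 s (no verdict was returned).

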